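# Open the filter bay of the bench dust extractor

### The job

The filter of the low dust extractor on the bench is due for changing: press its snap tab down until the filter cover springs free, then push the cover along its rails, right off its seat, until the whole filter is uncovered. Leave the cover lying flat on the fan deck at the other end of the extractor, let go of everything, and only press and push: do not grasp or lift the cover, and leave the things standing about where they are.

Things in the scene. Friction and masses are not known exactly. Their poses are not given: they have to be found in the camera images.
- extractor: low grey dust extractor fixed to the bench, 302 x 130 mm, flat top 50 mm high. Origin on the bench under the middle of the cover's seat; x runs along the case from the tab end (x = -130 mm) to the end of the flat fan deck (x = 44 to 172 mm), the way the cover leaves; y across, z up. Low blocks beside the tab (x -72 to -58, |y| 18 to 58 mm, up to z = 55 mm) hold the spring pins that push the cover out
- bay_centre (a point): middle of the filter bay at case-top height (50 mm); the bay spans x = -34 to +43 mm, |y| up to 43 mm in the extractor's frame. Beside it two aluminium guide rails stand along the seat (x = -57 to +27 mm, |y| = 46 to 58 mm, up to z = 60 mm); their lips overlap the cover's edges from above
- snap_tab (a joint): angle of the snap tab, a sprung tongue hinged at extractor x = -120, z = 46 mm, whose nose stands up through a slot in the cover. 0 = up, latched; grows as the pad is pressed down; the nose clears the cover at about 0.10 rad (pad down 4 mm), stop at 0.125 rad (pad down 5 mm). Takes about 7 N on the pad, a few more while the nose rubs on the cover; springs back up when let go
- tab_pad (a point): centre of the top of the tab's thumb pad: a ribbed block 26 x 26 mm standing 12 mm above the case top (62 mm above the bench), 80 mm from the middle of the seat on the extractor's -x side; press here straight down
- filter_cover: loose dark grey plastic cover plate 110 (x) x 100 (y) x 5 mm, 0.1 kg, on the case top between the rails; origin mid-underside, seated at the extractor's x = y = 0, axes alike. Pressing the tab lets spring pins shift it about 9 mm to +x, so it does not latch again; from there push it. The filter is uncovered once it has gone 98 mm to +x; up to 145 mm it still lies flat, front edge overhanging the deck
- push_face (a point): middle of the upright step, 15 mm high and 80 mm wide, across the middle of the cover; it faces the cover's -x and slopes down behind to +x as a thumb ramp. The point is 8 mm above the plate (63 mm above the bench); push here towards +x. 55 mm of plate lie free behind it, flat but for the slot
- trailing_corner_a (a point): corner of the cover's underside at its trailing (-x), +y edge: cover x = -55, y = +50 mm
- trailing_corner_b (a point): corner of the cover's underside at its trailing (-x), -y edge: cover x = -55, y = -50 mm
- spare_filter: bystander: the new pleated filter in its card frame, 76 x 86 x 18 mm, lying beside the extractor; origin centre of underside
- ring_cutter: bystander: plain round metal cutter, 66 mm wide, 30 mm high; origin centre of underside
- test_tile_1: bystander: small half-glazed tile 55 x 42 x 7 mm; origin centre of underside
- glazed_bowl: bystander: small glazed bowl, 68 mm wide, 47 mm high; origin centre of underside
- bisque_cup: bystander: unglazed pale cup, 66 mm wide, 74 mm high; origin centre of underside
- pin_tin: bystander: closed tin box 67 x 95 x 33 mm; origin centre of underside

How it is judged:
By the outcome, as a careful person would: the job done as asked, in the order asked, and still so for the second after the job is handed in, with the robot touching nothing.
It also fails if it takes over 38 s, if anything falls off the work surface, if the arm or the gripper's body presses on something with over 40 N, if the wrist force passes 120 N, or if a joint passes its speed limit or range.

### The arm

A 6-joint arm with a two-finger parallel gripper is mounted at the origin on the work surface; the furniture and walls round the work are solid. World frame = base frame: x ahead of the robot, y to its left, z up, the work surface at z = 0. Lengths are in m, angles in rad, forces in N, time in s.
With the tool pointing down it reaches from about 0.275 to 0.725 m from the base axis. Payload 5.6 kg.
Tool frame: the origin (TCP) lies at the very end of the fingers, on their centre line; the grasp point (between the pads) lies 19 mm behind it; z points along the fingers, y is the direction in which the jaws open and shut (so a half turn about z gives the same grasp; the last joint's range is limited). The gripper opens to 85 mm and grips with 20 to 120 N. Pads are 22 mm wide; open, the fingers measure 114 mm over their backs; the gripper's body (76 mm by 85 mm) begins 54 mm behind the grasp point. The pads swing forward as they close: fully open they stand 13 mm farther back than shut.
Start: joints at [-0.959, 0.255, 0.108, 0, -1.424, -0.285], TCP at [0.177, -0.521, 0.231] pointing down, gripper open.
Joint ranges: [-2.95, 2.95], [-1.21, 1.97], [-1.09, 1.5], [-2.87, 1.71], [-2.94, -0.07], [-3.05, 3.05]. Speed limits (rad/s): [2.57, 2.57, 3.14, 3.14, 3.14, 3.14].

### API

Orientations are given as a rotation vector (axis times angle).
In Python, from rig import ctrl, eoat, planner, imaging gives the robot as it stands. Calls block until the motion is done:
- ctrl.move_pose(position, orientation): joint-space move of the TCP to a pose.
- ctrl.move_straight(position, frame=None, velocity=0.15, contact_N=None): straight line of the TCP; frame=None keeps the orientation; velocity is the mean speed in m/s. With contact_N (N) it stops when the force on the tool has changed by that much, and returns True; else False.
- ctrl.goto_joints(angles): joint-space move.
- eoat.let_go() and eoat.gripper_close(force=None): open the fingers fully, or close them until they stop; force is the grip in N (None keeps the last).
- ctrl.sleep(seconds).
- planner.solve_ik(position, orientation): joint angles nearest the present ones, or None.
- ctrl.get_state(): the state.
- imaging.capture(name): name is "side" or "top" or "wrist"; returns a dict with "image" (384x512x3 uint8, red, green, blue), "fov_y" (degrees; the focal length in pixels is half the picture's height over the tangent of half this angle, whatever the lens; pixels are square), "cx", "cy" (the principal point, pixels), "eye" and "orientation" of the camera in the world; the wrist camera has in their place "mount" (4x4, takes a point from camera to tool coordinates, whose origin is the TCP and whose axes are the flange's). Camera axes: x right, y down, z forward; pixel columns grow to the right and rows downward; lengths in m; the calibration is good to about 2 mm. The wrist camera is an equidistant fisheye: a pixel r from the principal point sees the ray r / f radians off the axis. A picture is of the moment at which its call begins: read the wrist's pose just before it. There is no depth.
A pose or a line that the arm cannot do raises ctrl.MotionError and nothing moves.
- ctrl.finish_job(): hands the job in, once; it reports no verdict.
The state is a dict: "time": time; "q": joint angles; "qvel": joint speeds; "effort": joint torques, N m; "ee_pos": TCP position; "ee_rot": TCP orientation; "force": force on the tool from outside, world axes, zero at the start; "wrist_torque": the same for the moment, N m; "opening": finger opening in m.
Only numpy, scipy, OpenCV 4.12 (cv2) and the standard library are available. Lean on these libraries where they do the work, as an engineer would, in place of code of your own. Each camera call takes 0.05 s, during which the arm holds its last target. There are 200 camera calls.

## Working session

There is one attempt and no reset: what is moved stays moved. The work goes in short steps, each a Python script; the robot and the scene stay as the last script left them, time stands still between calls to the robot, and variables do not carry over. Pictures are saved under pics/ and viewed, about 8 in all and at most 12, crops included, and the job is handed in when it is done.

```bash
mkdir -p pics; ls; cat > h.py <<'E'
import numpy as np, cv2
from rig import ctrl, eoat, planner, imaging
from scipy.spatial.transform import Rotation as R
def save(name,fn):
    c=imaging.capture(name); cv2.imwrite('pics/'+fn,c['image'][:,:,::-1])
    np.save('pics/'+fn[:-4]+'.npy',{k:v for k,v in c.items()},allow_pickle=True); return c
def rot(o):
    o=np.asarray(o,float); return o if o.shape==(3,3) else R.from_rotvec(o).as_matrix()
def ray(c,u,v):
    f=c['image'].shape[0]/2/np.tan(np.radians(c['fov_y'])/2)
    return np.asarray(c['eye']),rot(c['orientation'])@np.array([(u-c['cx'])/f,(v-c['cy'])/f,1])
def onz(c,u,v,z):
    e,d=ray(c,u,v); return e+d*(z-e[2])/d[2]
E
python3 - <<'E'
from h import *
a=save('top','top0.png');b=save('side','side0.png')
for c in(a,b): print({k:v for k,v in c.items() if k!='image'})
s=ctrl.get_state();print(s)
E
python3 -c "
import cv2,numpy as np
for n in('top0','side0'): cv2.imwrite(f'pics/{n}b.png',cv2.resize(cv2.imread(f'pics/{n}.png'),(800,600),interpolation=cv2.INTER_CUBIC))"
```

```text
pics
{'fov_y': 54.16956093046362, 'cx': 251.65667173172784, 'cy': 191.55600052163686, 'eye': array([ 0.3709533 , -0.17802482,  0.96811024]), 'orientation': array([-2.15531448,  2.1331112 , -0.2091232 ])}
{'fov_y': 51.089775986057894, 'cx': 255.18957945527288, 'cy': 196.16960084895638, 'eye': array([0.50750286, 0.67892085, 0.84605428]), 'orientation': array([-1.87541411e-03,  2.84565118e+00, -1.31403084e+00])}
{'time': 0.1, 'q': array([-9.59404478e-01,  2.55703303e-01,  1.07122292e-01, -3.98256731e-04,
       -1.42388600e+00, -2.84560713e-01]), 'qvel': array([-0.00144549, -0.00236843,  0.00132538,  0.0016033 ,  0.0006245 ,
        0.00103032]), 'effort': array([-9.62992162e-04, -3.87603486e+01,  2.38474488e+01,  5.37779510e+00,
       -3.79081524e-03, -1.13834557e-05]), 'ee_pos': array([ 0.1764574 , -0.52046242,  0.2304771 ]), 'ee_rot': array([ 5.10952234e-01, -3.09938856e+00, -2.63305523e-03]), 'force': array([-0.30843754, -0.29021225, -0.276726  ]), 'wrist_torque': array([ 0.06446852,  0.02482034, -0.01936786]), 'opening': 0.0856168335234678}
```

View pics/top0b.png

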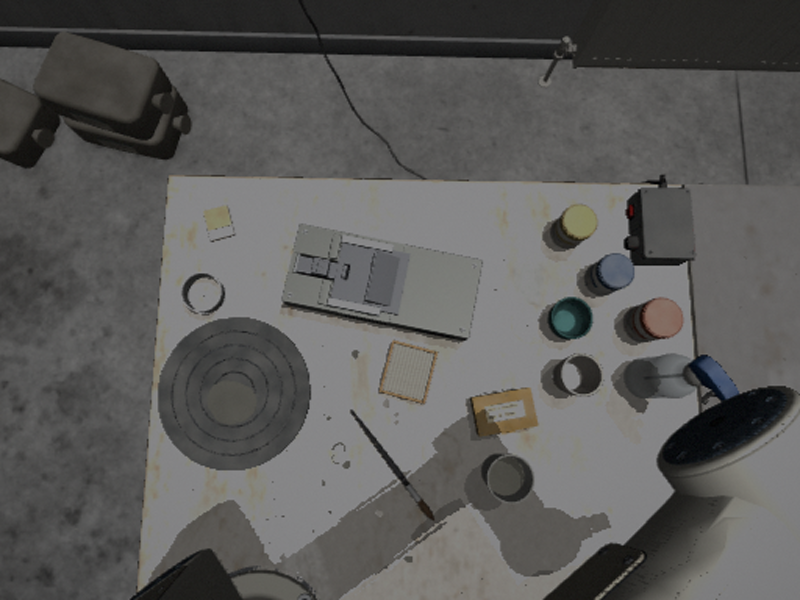

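View pics/side0b.png

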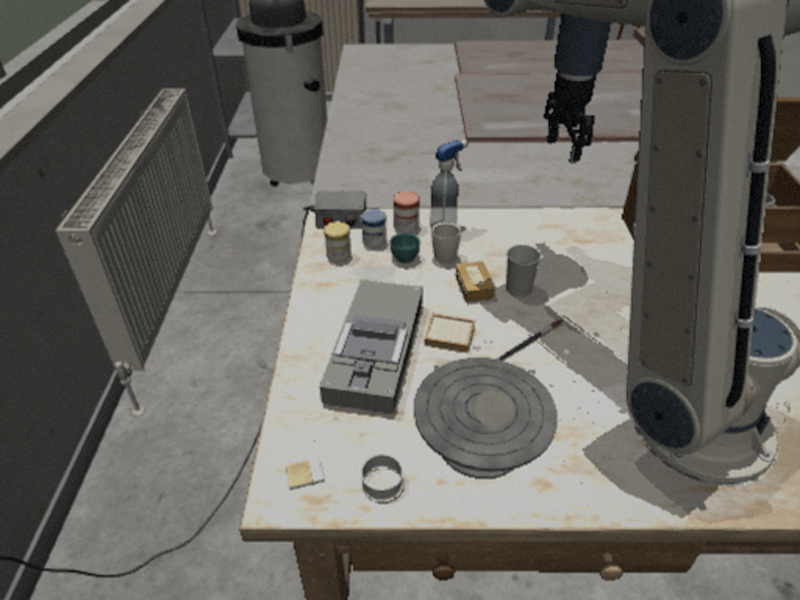

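Top view: the extractor's top is at about (299,225)-(482,259)-(467,335)-(285,301) in the 800x600 picture. The tab is at (315,265) and the cover's step is near (365,275), so +x points right in the picture. The side view agrees.

```bash
python3 - <<'E'
from h import *
c=np.load('pics/top0.npy',allow_pickle=True).item()
P=[onz(c,u*.64,v*.64,.05)[:2] for u,v in [(299,225),(482,259),(467,335),(285,301)]]
print(np.round(P,3),[np.linalg.norm(P[i]-P[(i+1)%4]).round(3) for i in range(4)])
# refine: grey region
im=c['image'];g=im.mean(2);m=np.zeros(g.shape,np.uint8)
print(g[165:172,235:240].mean(), g[190:195,200:206].mean(),g[230,225])
cv2.imwrite('pics/crop0.png',cv2.convertScaleAbs(cv2.resize(im[135:225,170:320,::-1],None,fx=5.3,fy=5.3,interpolation=cv2.INTER_CUBIC),alpha=1.5))
E
```

```text
[[ 0.648 -0.047]
 [ 0.596 -0.343]
 [ 0.473 -0.317]
 [ 0.523 -0.03 ]] [np.float64(0.301), np.float64(0.126), np.float64(0.292), np.float64(0.126)]
92.47619047619047 108.03333333333332 130.0
```

View pics/crop0.png

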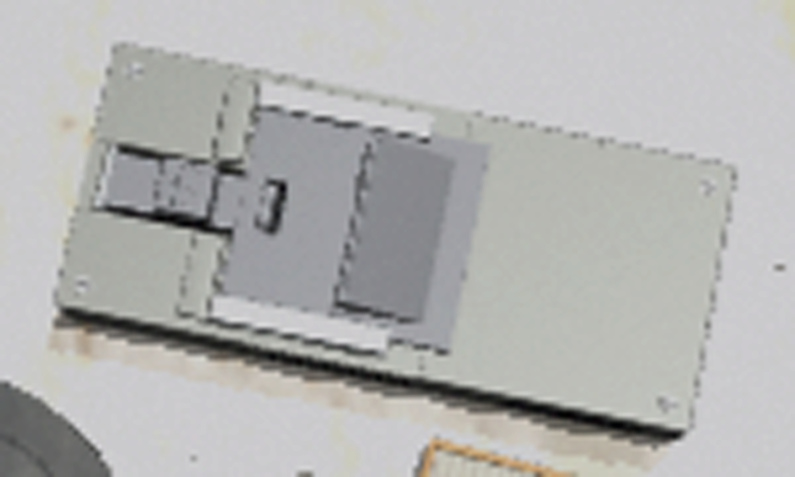

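```bash
cat >> h.py <<'E'
def kabsch(P):
    L=np.array([[-130,65],[172,65],[172,-65],[-130,-65]])/1e3;P=np.array(P)
    a=L-L.mean(0);b=P-P.mean(0)
    th=np.arctan2((a[:,0]*b[:,1]-a[:,1]*b[:,0]).sum(),(a*b).sum())
    M=np.array([[np.cos(th),-np.sin(th)],[np.sin(th),np.cos(th)]])
    return th,M,P.mean(0)-M@L.mean(0),L
def orient(th,flip=0):
    x=np.array([np.cos(th),np.sin(th),0])*(-1 if flip else 1); z=np.array([0,0,-1.]); y=np.cross(z,x)
    return R.from_matrix(np.stack([x,y,z],1)).as_rotvec()
E
python3 - <<'E'
from h import *
c=np.load('pics/top0.npy',allow_pickle=True).item()
P=[onz(c,170+(x-2)/5.3,135+(y-2)/5.3,.05)[:2] for x,y in [(114,43),(736,165),(688,430),(62,305)]]
th,M,o,L=kabsch(P); print(th,o,np.round((L@M.T+o-P)*1e3,1))
np.save('ext.npy',[th,*o])
pad=M@[-.08,0]+o
for f in(0,1): print(f,planner.solve_ik([*pad,.2],orient(th,f)))
q=[planner.solve_ik([*pad,.2],orient(th,f)) for f in (0,1)]
f=int(q[0] is None or (q[1] is not None and abs(q[1][5])<abs(q[0][5])));print(f)
eoat.gripper_close(20)
ctrl.move_pose([*pad,.2],orient(th,f))
s=ctrl.get_state();c=save('wrist','w1.png');print(s['time'],s['ee_pos'],s['ee_rot'],c['mount'],c['fov_y'],c['cx'],c['cy'])
np.save('w1s.npy',[s['ee_pos'],s['ee_rot']])
cv2.imwrite('pics/w1b.png',cv2.convertScaleAbs(cv2.resize(c['image'][:,:,::-1],(800,600),interpolation=cv2.INTER_CUBIC),alpha=1.4))
E
```

```text
-1.7546117639205974 [ 0.56411146 -0.16318202] [[ 0.3 -0.8]
 [ 0.6 -0.9]
 [-0.4 -1.7]
 [-0.5  3.3]]
0 [ 0.12212057  0.33456414  0.13888406  0.         -1.37511625 -0.30593601]
1 [ 0.12212057  0.33456414  0.13888406  0.         -1.37511625  2.83565665]
0
3.0 [ 0.57854852 -0.08543251  0.20014233] [ 2.00646880e+00 -2.41731711e+00  3.46232827e-04] [[ 9.28120341e-04 -9.46235715e-01 -3.23476600e-01  8.30590925e-02]
 [ 9.99998610e-01  1.32628554e-03 -1.01045855e-03  1.27747309e-03]
 [ 1.38515430e-03 -3.23475213e-01  9.46235630e-01 -1.42767664e-01]
 [ 0.00000000e+00  0.00000000e+00  0.00000000e+00  1.00000000e+00]] 65.70646984690485 255.9413687171073 187.05738592560567
```

View pics/w1b.png

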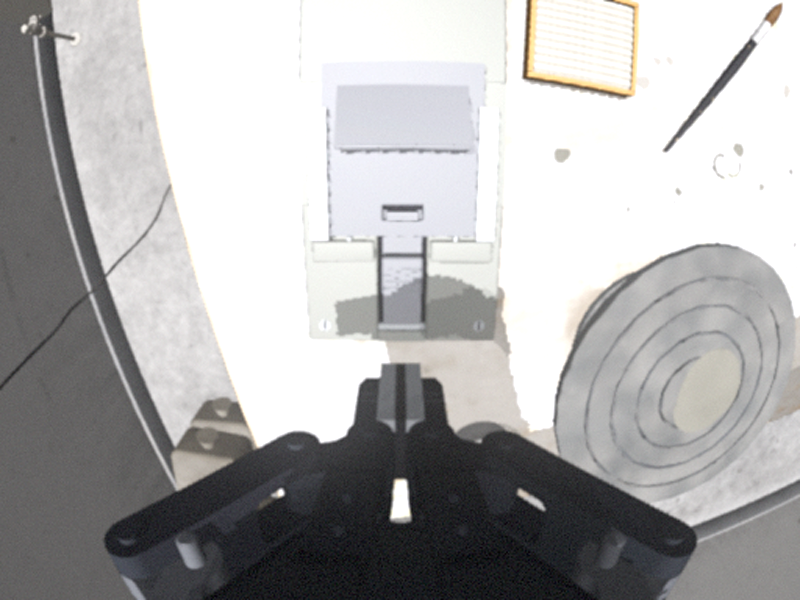

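The close view shows the tab, slot and step lined up with the tool. The case's rear corners are at (310,338) and (497,338), the pad is centred near (402,275), and the step foot is at about (403,150). I'll check these by ray.

```bash
cat >> h.py <<'E'
def wz(c,s,u,v,z):
    f=c['image'].shape[0]/2/np.tan(np.radians(c['fov_y'])/2)
    d=np.array([u-c['cx'],v-c['cy']]);r=np.linalg.norm(d);t=r/f
    ray=np.array([*(d/r*np.sin(t)),np.cos(t)]);m=c['mount'];T=R.from_rotvec(s[1]).as_matrix()
    e=T@m[:3,3]+s[0];w=T@m[:3,:3]@ray
    return e+w*(z-e[2])/w[2]
def ext():
    th,*o=np.load('ext.npy');return th,np.array([[np.cos(th),-np.sin(th)],[np.sin(th),np.cos(th)]]),np.array(o)
E
python3 - <<'E'
from h import *
c=np.load('pics/w1.npy',allow_pickle=True).item();s=np.load('w1s.npy');th,M,o=ext()
for n,u,v,z in [('rearL',310,338,.05),('rearR',497,338,.05),('padfarL',380,255,.062),('padfarR',425,255,.062),('coverL',330,237,.055),('coverR',477,237,.055),('faceL',335,148,.07),('faceR',474,150,.07),('frontL',323,63,.055),('frontR',485,66,.055)]:
    print(n,np.round(1e3*M.T@(wz(c,s,u*.64,v*.64,z)[:2]-o),1))
E
```

```text
rearL [-130.    62.1]
rearR [-130.1  -69.1]
padfarL [-67.5  11.4]
padfarR [-67.5 -16.6]
coverL [-57.2  43.6]
coverR [-57.2 -50.1]
faceL [-0.6 36.8]
faceR [ -1.6 -44.2]
frontL [53.  45.8]
frontR [ 51.3 -52.9]
```

The x values agree to 1–2 mm. The wrist view puts the centre line 3 mm towards -y, so I shift by that much and press.

```bash
python3 - <<'E'
from h import *
th,M,o=ext();o=o+M@[0,-.003];np.save('ext.npy',[th,*o])
p=M@[-.08,0]+o;ori=orient(th)
ctrl.move_straight([*p,.072])
hit=ctrl.move_straight([*p,.0562],velocity=.02,contact_N=20)
s=ctrl.get_state();print(hit,s['ee_pos'],s['force'],s['time'])
ctrl.sleep(.4);s=ctrl.get_state();print(s['ee_pos'],s['force'])
c=save('top','t2.png')
ctrl.move_straight([*p,.12]);s=ctrl.get_state();w=save('wrist','w2.png');np.save('w2s.npy',[s['ee_pos'],s['ee_rot']]);print(s['time'],s['force'])
cv2.imwrite('pics/w2b.png',cv2.convertScaleAbs(cv2.resize(w['image'][:,:,::-1],(800,600),interpolation=cv2.INTER_CUBIC),alpha=1.3))
E
```

```text
False [ 0.57565387 -0.08549387  0.05747751] [-3.85600713 -3.67397062  8.79805295] 4.9917
[ 0.57566907 -0.08550007  0.05750093] [-2.99769022 -3.90341554  8.43302462]
6.0167 [ 0.41403116 -0.44570414 -0.1018631 ]
```

View pics/w2b.png

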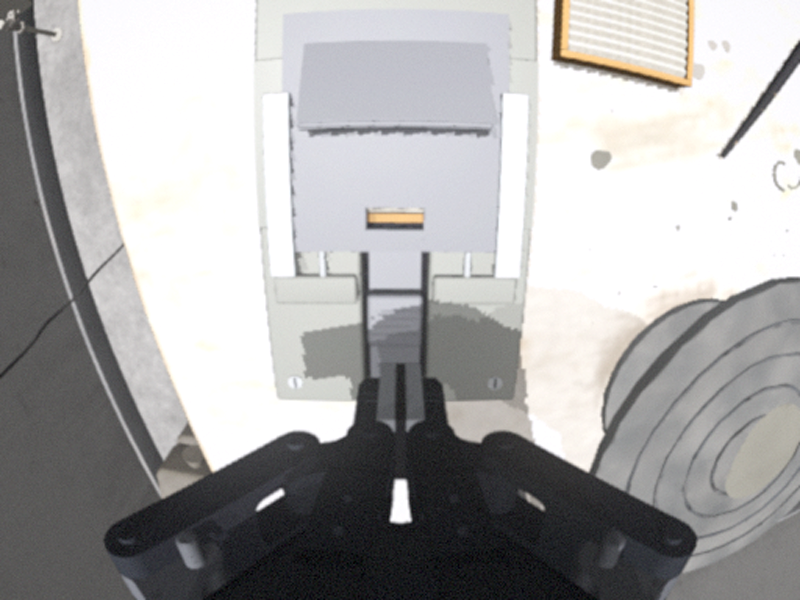

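The cover has sprung: there is a gap of about 9 mm, the pins are out, and the orange filter shows through the slot at (395,218). Now I push from behind the step.

```bash
python3 - <<'E'
from h import *
th,M,o=ext();w=np.load('pics/w2.npy',allow_pickle=True).item();ws=np.load('w2s.npy')
for n,u,v,z in [('edgeL',294,250,.055),('edgeR',497,250,.055),('faceL',300,127,.07),('faceR',491,129,.07)]:
    print(n,np.round(1e3*M.T@(wz(w,ws,u*.64,v*.64,z)[:2]-o),1))
P=lambda x,z:[*(M@[x,0]+o),z]
ctrl.move_straight(P(-.013,.12))
print(ctrl.move_straight(P(-.013,.061),velocity=.06,contact_N=6),ctrl.get_state()['ee_pos'])
f0=ctrl.get_state()['force']
print('touch',ctrl.move_straight(P(.015,.061),velocity=.03,contact_N=25))
for x in(.05,.08,.107):
    h=ctrl.move_straight(P(x,.061),velocity=.04,contact_N=25)
    s=ctrl.get_state();print(h,np.round(M.T@(s['ee_pos'][:2]-o)*1e3,1),s['ee_pos'][2],M.T@(s['force']-f0)[:2],s['force'][2],s['time'])
    if h:break
c=save('top','t3.png');b=save('side','s3.png')
im=np.vstack([cv2.resize(k,(600,300),interpolation=cv2.INTER_CUBIC) for k in (c['image'][130:230,160:360,::-1],b['image'][160:275,180:410,::-1])])
cv2.imwrite('pics/c3.png',cv2.convertScaleAbs(im,alpha=1.4))
E
```

```text
edgeL [-47.   47.5]
edgeR [-47.  -46.8]
faceL [ 8.9 39.2]
faceR [  8. -39.]
False [ 0.56391444 -0.14992481  0.06152072]
touch False
False [49.9  0.1] 0.06108824622118614 [0.16032204 0.52437964] -0.788696883328312 9.9083
False [80.  -0.1] 0.060908188248294456 [ 0.52812683 -0.29454007] 0.6513091172835632 10.8083
False [107.1  -0. ] 0.06103659596188815 [-0.36411461 -1.3169466 ] 0.03798371855023239 11.6333
```

View pics/c3.png

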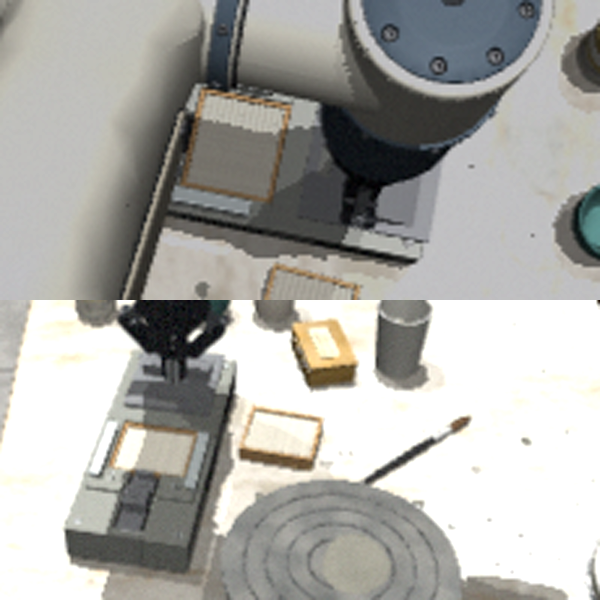

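The filter is fully uncovered and the cover lies on the deck. I'll back off, lift, clear the view and check.

```bash
python3 - <<'E'
from h import *
th,M,o=ext();P=lambda x,z:[*(M@[x,0]+o),z]
ctrl.move_straight(P(.092,.061),velocity=.05)
ctrl.move_straight(P(.092,.2))
s=ctrl.get_state();
ctrl.goto_joints([-0.959, 0.255, 0.108, 0, -1.424, -0.285])
s=ctrl.get_state();print(s['time'],s['force'])
c=save('top','t4.png')
cv2.imwrite('pics/c4.png',cv2.convertScaleAbs(cv2.resize(c['image'][110:260,130:330,::-1],(800,600),interpolation=cv2.INTER_CUBIC),alpha=1.5))
a=np.load('pics/top0.npy',allow_pickle=True).item()['image']
d=(cv2.absdiff(a,c['image']).max(2)>25).astype(np.uint8)
n,l,st,_=cv2.connectedComponentsWithStats(d)
print([list(map(int,x)) for x in st[1:] if x[4]>15])
E
```

```text
14.925 [0.84892451 0.14115859 0.16255723]
[[213, 155, 45, 43, 920], [280, 170, 23, 36, 579], [258, 201, 21, 6, 21], [285, 207, 18, 4, 21], [420, 262, 31, 31, 62], [479, 276, 12, 9, 22], [397, 314, 35, 35, 57], [381, 328, 10, 12, 69], [372, 341, 7, 5, 16], [346, 347, 50, 37, 73], [408, 353, 5, 7, 17], [403, 358, 5, 8, 20], [388, 363, 14, 16, 42], [382, 376, 6, 8, 22]]
```

View pics/c4.png

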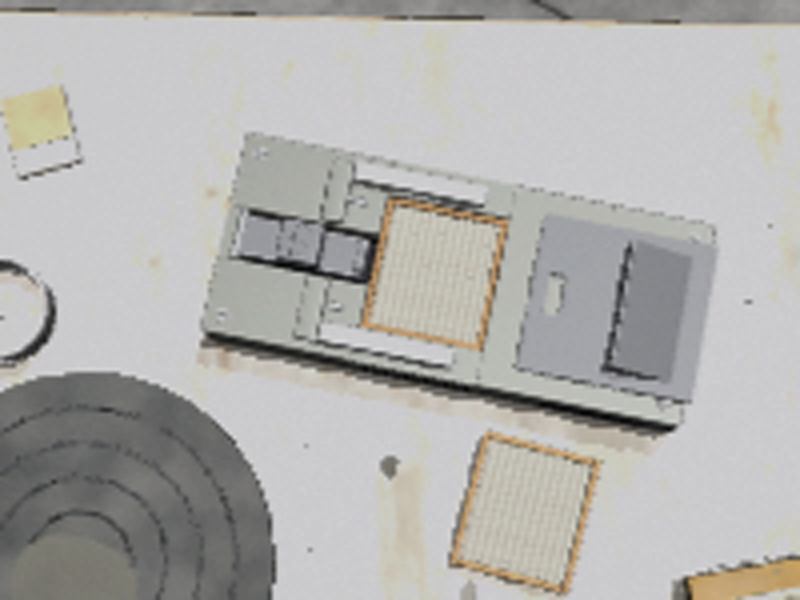

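```bash
python3 - <<'E'
from h import *
th,M,o=ext();c=np.load('pics/t4.npy',allow_pickle=True).item()
for u,v in[(545,214),(518,371)]: print(np.round(1e3*M.T@(onz(c,130+u/4,110+v/4,.055)[:2]-o),1))
ctrl.sleep(.5);ctrl.finish_job()
E
```

```text
[65.5 50.7]
[ 67.5 -50. ]
the job is handed in; nothing more can be done
```

The filter is fully uncovered, and the cover lies flat and square on the fan deck. I handed the job in at about 15.5 s on the robot's clock, well inside the 38 s limit. `finish_job` reports no verdict.

- **Press:** I pressed the tab down about 4.5 mm with closed fingers. The force read about 9 N vertically, with 3–4 N sideways. A close wrist view then showed the cover sprung 8–9 mm along its rails.
- **Push:** I pushed the upright step towards +x, with no more than about 1.5 N on the fingers at the stops between strokes. Then I backed off, lifted clear and returned to the start pose with the fingers shut and touching nothing.
- **Last checks:** The trailing corners measured at x = 65.5 and 67.5 mm, y = +51 and -50 mm. That means about 121 mm of travel, against 98 mm needed and 145 mm allowed. The push itself implied about 118 mm.
- **Bystanders:** In before and after top views, the real changes were at the cover and bay. The other differences were small patches at the lower right. I took these to be the arm and its shadow and did not check each one.
- **Disagreement:** The top and wrist cameras disagreed by about 3 mm across the extractor. I used the wrist value, and the later views agreed with it.

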